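# Load the glue-up post press and key its cap home

## Task

Load the small post press: thread the plywood blank over the post first and lay it flat on the base board, then the steel pressure plate flat on the blank, both lengthways along the base board and square with it. Then put the keyed cap on the post and feel for the slot in the post's top with it, turning the cap by its grip bar until the key inside drops in and the cap sits fully down on the pressure plate. Leave the three loose things next to the work (cast weight block, sanding block, screwdriver) where they are, and let go of everything.

Things in the scene. Friction and masses are not known exactly. Their poses are not given: they have to be found in the camera images.
- base: Base board of the press, brown wood, fixed; 160 mm long (its x axis), 84 mm wide (y), its flat top 22 mm above the table. Origin: centre of its underside, on the table. It carries an upright round steel post at its centre.
- post_foot (a point): Point on the post's axis at the top face of the base board (22 mm above the table).
- post_top (a point): On the post's axis at its top end, 56 mm above the base board's top. The post is fixed, cannot turn, 28 mm in diameter, top edge slightly chamfered. A slot 11 mm wide, 12 mm deep runs right across its top end. The slot's direction is not measured: from above it lies anywhere within 0.9 rad (50 degrees) either way of the base board's x axis.
- blank: Loose plywood blank, flat rectangular board 150 mm (x) by 60 mm (y) by 16 mm thick, 0.12 kg, with a 32 mm round hole through its centre. Origin: centre of its underside. It looks the same turned by half a turn. Lies flat on the table.
- plate: Loose steel pressure plate, flat, 120 mm (x) by 50 mm (y) by 12 mm thick, about 0.4 kg, with a 32 mm round hole through its centre. Origin: centre of its underside. Looks the same turned by half a turn. Lies flat on the table. Its place and the blank's may be swapped.
- cap: Loose keyed cap, about 0.45 kg, standing upright on its flange. Dark steel flange 72 mm in diameter, 8 mm high; hub 48 mm in diameter up to 36 mm. Origin: centre of its underside, 50 mm above the table once home. From below it has a round bore 32 mm in diameter, 30 mm deep.
- cap_grip (a point): Centre of the cap's wooden grip bar, on its axis, 52 mm above its underside. The bar is 64 mm long (x), 20 mm wide (y), from 36 to 68 mm above the underside.
- cap_key (a point): Middle of the lower edge of the cap's key, on its axis, 18 mm above its underside. The key, 6 mm thick, runs right across the bore parallel to the grip bar (x). Out of line with the slot it stands on the post's top, the cap 10 mm too high with 18 mm of post in its bore; turned to within about 0.15 rad of the slot, either way round, the cap can go down those 10 mm onto the plate.
- weight_spare: Cast weight block 44 x 118 x 30 mm, a bystander near the table's front edge. Origin: centre of its underside.
- sanding_block: Cork sanding block 58 x 95 x 28 mm, a bystander at the right. Origin: centre of its underside.
- screwdriver: Screwdriver with green handle, 199 mm long, a bystander lying beyond the press. Origin: centre of its underside.

How it is judged:
On the way, in this order (a step that is already met when the one before it is completed fails the run):
1. the plywood blank lies flat on the base board, on the post and square with the board (horizontal distance between blank and post_foot below 0.005 m and z of blank in the frame of base between 0.019 and 0.0255 m and angle between blank's own z axis and vertical below 0.06 rad and angle between the x axis of blank and the x axis of base, either way round below 0.14 rad), for 0.2 s.
2. the pressure plate lies flat on the blank, on the post and square with the board (all of step 1 and horizontal distance between plate and post_foot below 0.005 m and z of plate in the frame of base between 0.035 and 0.0415 m and angle between plate's own z axis and vertical below 0.06 rad and angle between the x axis of plate and the x axis of base, either way round below 0.14 rad), for 0.2 s.
3. the cap's key has dropped into the post's slot and the cap is down on the plate (all of step 2 and horizontal distance between cap and post_foot below 0.005 m and z of cap in the frame of base between 0.047 and 0.0535 m and angle between cap's own z axis and vertical below 0.06 rad), for 0.2 s.
At the end, for the whole second after the job is handed in: On the post, bottom up: blank, pressure plate, cap; each within 5 mm of its axis, level within 0.06 rad, undersides 22, 38 and 50 mm above the table (+3.5, -3 mm); blank and plate along the base board within 0.14 rad; all at rest and released (all of step 3 and linear speed of each of blank, plate, cap below 0.02 m/s); the robot touches nothing.
It fails at once if a bystander (weight spare) is shifted by more than 30 mm (distance of weight_spare from where it was at the start of the episode above 0.03 m).
It fails at once if a bystander (sanding block) is shifted by more than 30 mm (distance of sanding_block from where it was at the start of the episode above 0.03 m).
It fails at once if a bystander (screwdriver) is shifted by more than 30 mm (distance of screwdriver from where it was at the start of the episode above 0.03 m).
It also fails if it takes over 72 s, if anything falls off the work surface, if the arm or the gripper's body presses on something with over 40 N, if the wrist force passes 120 N, or if a joint passes its speed limit or range.

## Robot

A 6-joint arm with a two-finger parallel gripper is mounted at the origin on a cart in front of the work surface, level with it; the furniture and walls round the work are solid. World frame = base frame: x ahead of the robot, y to its left, z up, the work surface at z = 0. Lengths are in m, angles in rad, forces in N, time in s.
With the tool pointing down it reaches from about 0.35 to 0.725 m from the base axis. Payload 6 kg.
Tool frame: the origin (TCP) lies midway between the tips of the shut fingers; the grasp point (between the pads) lies 19 mm behind it; z points along the fingers, y is the line along which they close (so a half turn about z gives the same grasp; the last joint's range is limited). The gripper opens to 85 mm and grips with 20 to 120 N. Pads are 22 mm wide; open, the fingers measure 114 mm over their backs; the gripper's body (76 mm by 85 mm) begins 54 mm behind the grasp point. The pads swing forward as they close: fully open they stand 13 mm farther back than shut.
Start: joints at [-0.937, 0.04, 0.085, 0, -1.615, -0.334], TCP at [0.177, -0.573, 0.231] pointing down, gripper open.
Joint ranges: [-2.56, 2.56], [-1.29, 2.01], [-1.08, 1.49], [-3.29, 1.98], [-2.81, -0.18], [-2.99, 2.99]. Speed limits (rad/s): [2.57, 2.57, 3.01, 3.14, 3.14, 3.14].

## Interface

Orientations are given as [roll, pitch, yaw] about the fixed x, y, z axes, in that order (R = Rz(yaw) Ry(pitch) Rx(roll)).
In Python, from rig import manip, viewer, hand_in, state gives the robot as it stands (manip), with the cameras (viewer), the job as plain functions and the readings as plain functions.
- The arm moves only by the shell command python3 drive.py, which reads ROWS from standard input. ROWS is a JSON list of rows, 1 to 5 of them, each of 5 numbers: the finger opening in m, then dx, dy, dz in m, then a turn about the tool's z in rad; each row is the pose to reach, as a shift and turn from the pose commanded when the command began, along the tool's axes at that moment; what a row does not reach only later rows make up. A row lasts 1/12 s, in which the tool goes at most 0.0417 m and 0.125 rad, less where a joint would pass 70% of its speed; a pose out of reach is approached as far as the arm can. The fingers move at their own pace and stop on an object; the grip force is fixed at half the most. Time passes only in rows, so rows that do not move let the fingers close. It prints the time, the measured TCP pose, the force, the opening and the grip force at its end. Input that does not fit is refused with a message, and nothing moves.
- state(): the state, without advancing time (a new reading comes with each control period).
- viewer.camera(name): name is "side" or "top"; returns a dict with "frame" (384x512x3 uint8, blue, green, red), "fovy" (degrees; the focal length in pixels is half the picture's height over the tangent of half this angle, whatever the lens; pixels are square), "cx", "cy" (the principal point, pixels), "rvec" (rotation vector, rad) and "tvec" (3), from world to camera coordinates, as OpenCV has them. Camera axes: x right, y down, z forward; pixel columns grow to the right and rows downward; lengths in m; the calibration is good to about 2 mm. A picture is of the moment at which its call begins. There is no depth.
- hand_in(): hands the job in; it is judged then, once.
The state is a dict: "time": time; "joints": joint angles; "qvel": joint speeds; "joint_torque": joint torques, N m; "ee_pos": TCP position; "orientation": TCP orientation; "force": force on the tool from outside, world axes, zero at the start; "torque": the same for the moment, N m; "finger_gap": finger opening in m; "finger_force": force on a finger pad.
Only numpy, scipy, OpenCV 4.12 (cv2) and the standard library are available. Lean on these libraries where they do the work, as an engineer would, in place of code of your own. Each camera call takes 0.05 s, during which the arm holds its last target. There are 200 camera calls.

## Working session

There is one attempt and no reset: what is moved stays moved. The work goes in short steps, Python scripts to look and compute and a shell command to move; the robot and the scene stay as the last step left them, time stands still between calls to the robot, and variables do not carry over. Pictures are saved under pics/ and viewed, at most 11 in all, crops included, and the job is handed in when it is done.

```bash
ls; mkdir -p pics
python3 - <<'E'
from rig import manip, viewer, hand_in, state
import cv2
for n in("top","side"):
    c=viewer.camera(n); cv2.imwrite(f"pics/{n}0.png",c["frame"]); print(n,c["fovy"],c["cx"],c["cy"],c["rvec"],c["tvec"])
print(state())
E
```

```text
drive.py
pics
rig.py
top 50.11229602117298 257.25140524359165 180.05395551692055 [ 2.19135387 -2.18857293  0.10089825] [0.08626962 0.57764283 1.21149925]
side 51.812282154808806 253.43131724877455 202.16139957435928 [ 0.30948871 -2.53961572  1.53964516] [0.5624019  0.05823267 1.2574786 ]
{'time': 0.1, 'joints': array([-9.37281675e-01,  4.07190650e-02,  8.39156838e-02, -3.85286866e-04,
       -1.61552270e+00, -3.33709274e-01]), 'qvel': array([ 0.00077124, -0.00054752,  0.00230774,  0.00237803,  0.00265811,
        0.00013656]), 'joint_torque': array([-4.86456280e-03, -3.69344509e+01,  3.48281372e+01,  6.95171043e+00,
       -4.55729052e-03,  1.28925073e-06]), 'ee_pos': array([ 0.17717668, -0.57292776,  0.23040452]), 'orientation': array([ 3.14002121e+00, -1.37376920e-04, -2.84177024e+00]), 'force': array([ 0.05418908, -0.41588682,  0.74021716]), 'torque': array([-0.00309961, -0.02879336, -0.04234253]), 'finger_force': 0.0, 'finger_gap': 0.08526773270681876}
```

View pics/top0.png

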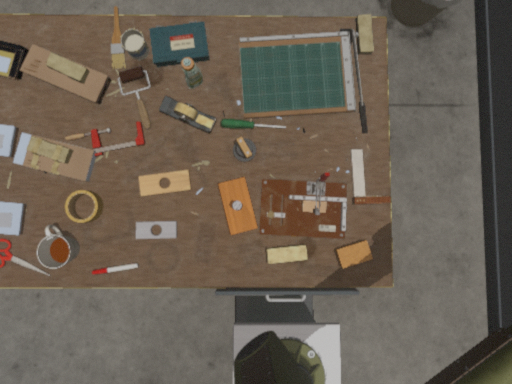

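View pics/side0.png

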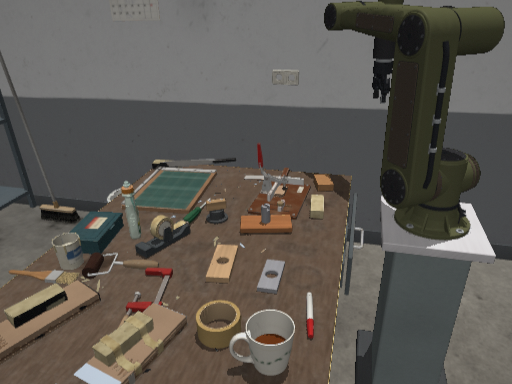

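The top view shows the board with its post at about (237,205), the blank at (164,183), the plate at (156,230), the cap at (245,148), and the screwdriver at (250,125), with the weight block or sanding block at (287,255) and (353,253). The side view shows the board at (266,224), the blank at (222,262), the plate at (271,276) and the cap at (216,213). Next I'll enlarge both.

```bash
cat > h.py <<'E'
import numpy as np, cv2
from rig import manip, viewer, hand_in, state
class Cam:
    def __init__(s,n):
        c=viewer.camera(n); s.im=c["frame"]; f=s.im.shape[0]/2/np.tan(np.radians(c["fovy"])/2)
        s.K=np.array([[f,0,c["cx"]],[0,f,c["cy"]],[0,0,1]]); s.rv=np.array(c["rvec"],float); s.t=np.array(c["tvec"],float)
        s.R=cv2.Rodrigues(s.rv)[0]; s.C=-s.R.T@s.t
    def ray(s,p): 
        p=np.atleast_2d(np.array(p,float)); return (s.R.T@np.linalg.inv(s.K)@np.c_[p,np.ones(len(p))].T).T
    def plane(s,p,z): d=s.ray(p); return s.C+d*((z-s.C[2])/d[:,2])[:,None]
    def proj(s,P): return cv2.projectPoints(np.atleast_2d(np.array(P,float)),s.rv,s.t,s.K,None)[0][:,0]
def tri(a,pa,b,pb):
    A=[];y=[]
    for c,p in((a,pa),(b,pb)):
        d=c.ray(p)[0]; d/=np.linalg.norm(d); M=np.eye(3)-np.outer(d,d); A.append(M); y.append(M@c.C)
    X,r,_,_=np.linalg.lstsq(np.vstack(A),np.hstack(y),rcond=None); return X,np.sqrt(r)
E
python3 - <<'E'
from h import *
t=Cam("top");s=Cam("side");print(t.C,s.C)
np.savez("i0.npz",t=t.im,s=s.im)
a=cv2.resize(t.im[135:255,125:265],None,fx=5,fy=5,interpolation=cv2.INTER_NEAREST)
b=cv2.resize(s.im[190:300,195:305],None,fx=5,fy=5,interpolation=cv2.INTER_NEAREST)
cv2.imwrite("pics/a1.png",a);cv2.imwrite("pics/b1.png",b)
for n,p,z in(("base",(238,205),.022),("blank",(164,183),.016),("plate",(156,230),.012),("cap",(245,148),.068)):print(n,t.plane(p,z))
E
```

```text
[0.48345956 0.10631518 1.25052311] [0.24976433 1.19336947 0.64375961]
base [[0.50271229 0.14442325 0.022     ]]
blank [[0.56854837 0.36695098 0.016     ]]
plate [[0.42813705 0.38907471 0.012     ]]
cap [[0.66725765 0.12338123 0.068     ]]
```

View pics/a1.png

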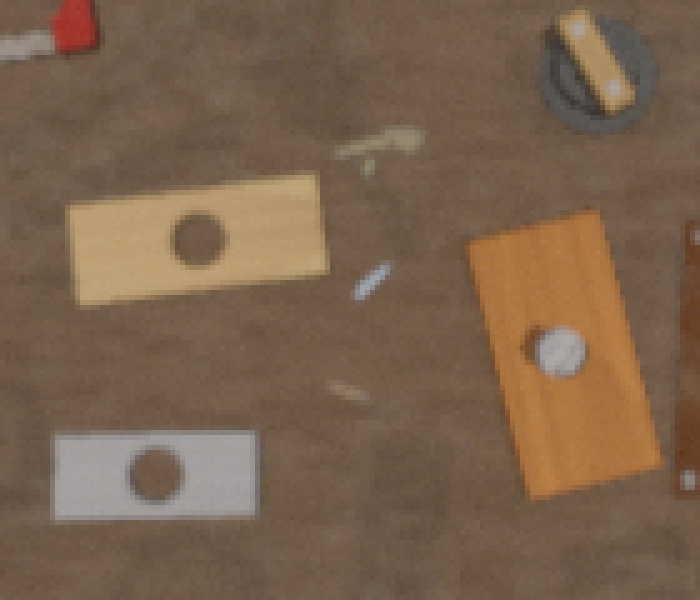

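View pics/b1.png

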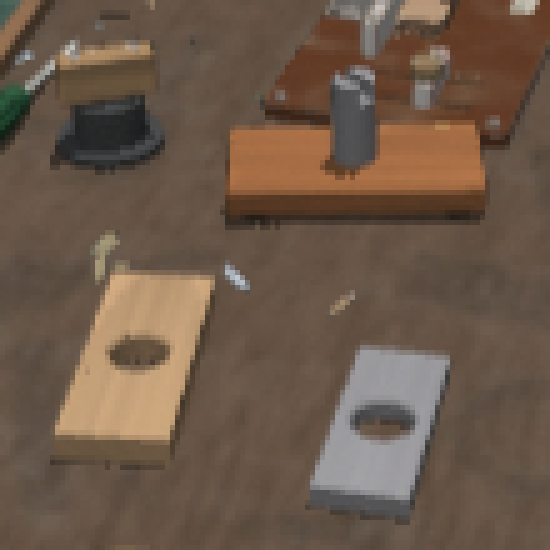

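The crops show the blank's hole at about (165,183) and the plate's at (156,230), the post top at (237,205) with its slot running lower-left to upper-right, and the cap's bar at (244,147), slanting. Now I'll use masks.

```bash
cat > m.py <<'E'
from h import *
def mask(im,kind,roi):
    x0,y0,x1,y1=roi; b,g,r=[c.astype(int) for c in cv2.split(im)]
    m={"ply":(r-b>55)&(r>150)&(g>120),"plate":(g>115)&(abs(r-b)<25)&(abs(r-g)<18),"base":(r-b>70)&(r>130)&(g<145),
       "post":(g>100)&(abs(r-b)<35),"bar":(r-b>40)&(r>140),"flange":(g<95)&(r-b<10)}[kind]
    o=np.zeros(m.shape,np.uint8); o[y0:y1,x0:x1]=m[y0:y1,x0:x1]*255
    return o
def big(m):
    cs,h=cv2.findContours(m,cv2.RETR_CCOMP,cv2.CHAIN_APPROX_NONE)
    i=max((k for k in range(len(cs)) if h[0][k][3]<0),key=lambda k:cv2.contourArea(cs[k]))
    ho=[cs[k] for k in range(len(cs)) if h[0][k][3]==i]
    return cs[i][:,0].astype(float),(max(ho,key=cv2.contourArea)[:,0].astype(float) if ho else None)
def rect(c,pts,z):
    P=c.plane(pts,z)[:,:2]; (cx,cy),(w,h),a=cv2.minAreaRect((P*1000).astype(np.float32))
    if w<h: w,h,a=h,w,a+90
    return np.round([cx,cy],1),round(w,1),round(h,1),round((a+90)%180-90,1)
E
python3 - <<'E'
from m import *
t=Cam("top");s=Cam("side")
for n,k,rt,rs,z in(("blank","ply",(135,165,195,200),(200,238,245,290),.016),("plate","plate",(130,215,182,245),(250,255,290,295),.012),("base","base",(215,172,262,240),(238,208,296,236),.022)):
    mt=mask(t.im,k,rt);o,h=big(mt);os,hs=big(mask(s.im,k,rs))
    print(n,rect(t,o,z))
    if n!="base":
        e=cv2.fitEllipse(h.astype(np.float32));es=cv2.fitEllipse(hs.astype(np.float32))
        print(" hole",e,es,"plane",t.plane(e[0],z),s.plane(es[0],z),"tri",tri(t,e[0],s,es[0]))
    q=cv2.approxPolyDP(cv2.convexHull(os.astype(np.float32)),3,True)[:,0];print(" side corners",q.tolist(),np.round(s.plane(q,z),4).tolist())
o,_=big(mask(t.im,"post",(228,196,246,214)));e=cv2.fitEllipse(o.astype(np.float32));print("post",e,t.plane(e[0],.078))
o,_=big(mask(s.im,"post",(255,200,275,226)));print("post side",o.min(0),o.max(0),s.proj(t.plane(e[0],.078)),s.proj([[*t.plane(e[0],.078)[0][:2],.022]]))
o,_=big(mask(t.im,"bar",(232,135,258,162)));print("bar",rect(t,o,.068))
o,_=big(mask(s.im,"bar",(202,195,230,214)));print("bar side",o.min(0),o.max(0),cv2.approxPolyDP(cv2.convexHull(o.astype(np.float32)),2,True)[:,0].tolist())
mf=mask(t.im,"flange",(230,133,260,165));o,_=big(mf);print("fl",rect(t,cv2.convexHull(o.astype(np.float32))[:,0],.008))
np.set_printoptions(linewidth=200)
print(t.im[196:214,227:247].mean(2).astype(int))
E
```

```text
blank (array([570.3, 367. ]), 150.5, 61.1, -82.4)
 hole ((164.07728576660156, 182.3687286376953), (11.507115364074707, 12.23878288269043), 76.10015869140625) ((222.23431396484375, 260.14410400390625), (8.150577545166016, 13.677748680114746), 85.45976257324219) plane [[0.57044895 0.36675376 0.016     ]] [[0.57067596 0.3711861  0.016     ]] tri (array([0.57133315, 0.36754519, 0.01328162]), array([0.00101853]))
 side corners [[236.0, 245.0], [228.0, 277.0], [206.0, 276.0], [217.0, 245.0]] [[0.5559, 0.2925, 0.016], [0.5329, 0.4369, 0.016], [0.589, 0.4457, 0.016], [0.6093, 0.3044, 0.016]]
plate (array([429.6, 390.5]), 121.9, 50.5, -90.0)
 hole ((155.57191467285156, 229.57191467285156), (11.22769832611084, 11.592473030090332), 45.0) ((271.1650085449219, 273.9024963378906), (8.230572700500488, 14.044493675231934), 90.58155059814453) plane [[0.42940713 0.39037271 0.012     ]] [[0.43006534 0.39511667 0.012     ]] tri (array([0.4300909 , 0.39122774, 0.00905829]), array([0.0011765]))
 side corners [[267.0, 259.0], [284.0, 261.0], [276.0, 289.0], [257.0, 287.0]] [[0.4552, 0.334, 0.012], [0.4085,
[... 1499 characters left out ...]
62 152 161 147 103 113 116 115 121]
 [114 118 114  87  84 113 156 162 166 170 165 161 162 160 138 104 111 110 115 117]
 [116 122 119 106  99 107 145 168 168 166 157 160 163 152 121 108 112 112 110 116]
 [114 119 121 120 117 110 130 158 162 151 149 163 161 131 103 110 112 113 111 111]
 [114 115 123 121 123 114 117 141 150 131 142 141 138 112 104 112 111 113 113 112]
 [114 115 121 124 122 115 114 122 128 125 125 112 115 110 111 114 112 112 116 113]
 [117 115 118 121 121 118 114 117 123 120 122 119 121 119 116 113 114 112 113 111]
 [116 115 120 123 123 116 112 118 119 122 120 122 117 121 117 114 111 113 113 113]
 [118 115 120 122 124 121 113 116 119 120 118 120 120 117 115 116 116 112 112 112]]
```

```bash
cat > go.py <<'E'
# usage: go.py x y z yawdeg -> shift/turn in tool axes from measured pose
import sys,numpy as np
from scipy.spatial.transform import Rotation as Ro
from rig import manip, viewer, hand_in, state
s=state(); R=Ro.from_euler("xyz",s["orientation"]).as_matrix(); v=list(map(float,sys.argv[1:]))
d=R.T@(np.array(v[:3])-s["ee_pos"]); w=np.degrees(np.arctan2(R[1,0],R[0,0]))
t=(w-v[3]+180)%360-180
print("shift",d.round(4),"turn",round(np.radians(t),3),"| t",round(s["time"],2),"ee",s["ee_pos"].round(4),"yaw",round(w,1),"rp",s["orientation"][:2].round(3),"F",s["force"].round(1),"gap",round(s["finger_gap"],4),"q",s["joints"].round(2))
E
python3 go.py 0.5703 0.367 0.15 -82.4
```

```text
shift [-0.6532  0.7821  0.0814] turn -1.404 | t 0.3 ee [ 0.1772 -0.5731  0.2309] yaw -162.8 rp [ 3.141 -0.   ] F [-0.3 -0.4 -0.1] gap 0.0854 q [-0.94  0.04  0.08 -0.   -1.62 -0.33]
```

```bash
for i in 1; do
echo '[[0.085,-0.13,0.156,0,0],[0.085,-0.13,0.156,0,0],[0.085,-0.13,0.156,0,0],[0.085,-0.13,0.156,0,0],[0.085,-0.13,0.156,0,0]]' | python3 drive.py
echo '[[0.085,-0.13,0.156,0,0],[0.085,-0.13,0.156,0,0],[0.085,-0.13,0.156,0,0],[0.085,-0.13,0.156,0,0],[0.085,-0.13,0.156,0,0]]' | python3 drive.py
done; python3 go.py 0.5703 0.367 0.15 -82.4
```

```text
time: 0.72
ee_pos: [0.2556, -0.3839, 0.2312]
orientation: [-3.141, 0.0, -2.842]
force: [0.9, 0.2, 0.5]
finger_gap: 0.0849
finger_force: 0.0
time: 1.13
ee_pos: [0.3337, -0.1962, 0.2316]
orientation: [-3.141, 0.002, -2.841]
force: [0.6, -0.7, -0.4]
finger_gap: 0.0852
finger_force: 0.0
shift [-0.3924  0.4681  0.0822] turn -1.403 | t 1.13 ee [ 0.3337 -0.1962  0.2316] yaw -162.8 rp [-3.141e+00  2.000e-03] F [ 0.6 -0.7 -0.4] gap 0.0852 q [ 0.   -0.56 -0.4  -0.   -1.72 -1.27]
```

```bash
echo '[[0.085,-0.13,0.156,0,0],[0.085,-0.13,0.156,0,0],[0.085,-0.13,0.156,0,0],[0.085,-0.13,0.156,0,0],[0.085,-0.13,0.156,0,0]]' | python3 drive.py | head -2
echo '[[0.085,-0.13,0.156,0,0],[0.085,-0.13,0.156,0,0],[0.085,-0.13,0.156,0,0],[0.085,-0.13,0.156,0,0],[0.085,-0.13,0.156,0,0]]' | python3 drive.py| head -2
echo '[[0.07,-0.13,0.156,0,-0.6],[0.07,-0.13,0.156,0,-0.6],[0.07,-0.13,0.156,0,-0.6],[0.07,-0.13,0.156,0,-0.6],[0.07,-0.13,0.156,0,-0.6]]' | python3 drive.py| head -2
echo '[[0.07,0,0,0.05,-0.62],[0.07,0,0,0.05,-0.62],[0.07,0,0,0.05,-0.62],[0.07,0,0,0.05,-0.62],[0.07,0,0,0.05,-0.62]]' | python3 drive.py| head -2
python3 go.py 0.5703 0.367 0.15 -82.4
```

```text
time: 1.55
ee_pos: [0.4119, -0.0083, 0.2316]
time: 1.97
ee_pos: [0.4901, 0.1791, 0.2311]
time: 2.38
ee_pos: [0.5683, 0.3663, 0.2305]
time: 2.8
ee_pos: [0.5678, 0.364, 0.1805]
shift [-0.0032 -0.0024  0.0305] turn -0.177 | t 2.8 ee [0.5678 0.364  0.1805] yaw -92.6 rp [ 3.141e+00 -1.000e-03] F [-0.8  0.6  1.2] gap 0.07 q [ 0.87  0.24  0.21  0.   -1.54 -0.91]
```

```bash
echo '[[0.07,-0.003,-0.0025,0.03,-0.125],[0.07,-0.003,-0.0025,0.07,-0.177],[0.07,-0.003,-0.0025,0.11,-0.177],[0.07,-0.003,-0.0025,0.14,-0.177],[0.07,-0.003,-0.0025,0.14,-0.177]]' | python3 drive.py
python3 go.py 0.5703 0.367 0.0 -82.4
python3 - <<'E'
from h import *
t=Cam("top");s=Cam("side")
a=cv2.resize(t.im[150:215,125:225],None,fx=4,fy=4);b=cv2.resize(s.im[200:300,180:280],None,fx=4,fy=4)
b=b[:400];a=cv2.copyMakeBorder(a,0,400-a.shape[0],0,0,0);cv2.imwrite("pics/c2.png",np.hstack([a,b]))
E
```

```text
time: 3.22
ee_pos: [0.5666, 0.364, 0.0321]
orientation: [3.13, -0.006, -1.446]
force: [-0.5, -0.9, -1.9]
finger_gap: 0.07
finger_force: 0.0
shift [-0.0028 -0.0044  0.0321] turn -0.008 | t 3.22 ee [0.5666 0.364  0.0321] yaw -82.8 rp [ 3.13  -0.006] F [-0.5 -0.9 -1.9] gap 0.07 q [ 0.87  0.31  0.02 -0.   -1.3  -0.74]
```

View pics/c2.png

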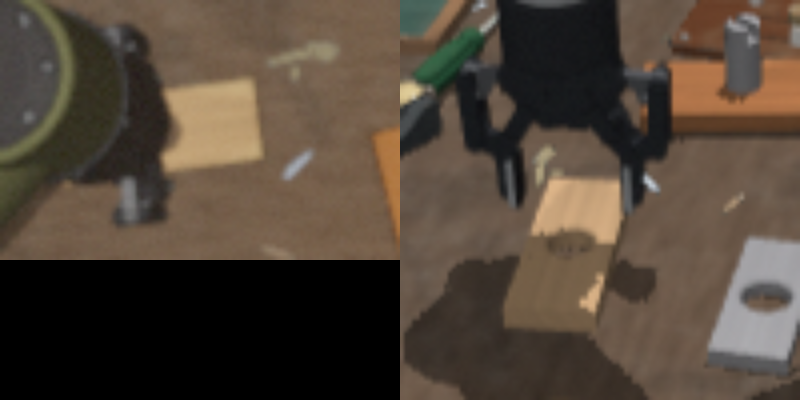

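The side view shows the two fingers straddling the blank, centred on its width. The tool blocks the top view. I'll go down and keep the xy correction.

```bash
echo '[[0.07,-0.002,-0.004,0.008,0],[0.07,-0.002,-0.004,0.016,0],[0.07,-0.002,-0.004,0.022,0],[0.07,-0.002,-0.004,0.026,0],[0.07,-0.002,-0.004,0.026,0]]' | python3 drive.py
echo '[[0.07,0,0,0.003,0],[0.07,0,0,0.003,0]]' | python3 drive.py
python3 go.py 0.5703 0.367 0.0 -82.4
```

```text
time: 3.73
ee_pos: [0.5738, 0.369, 0.0143]
orientation: [3.14, -0.0, -1.445]
force: [-0.7, -0.0, -0.4]
finger_gap: 0.0695
finger_force: 0.0
time: 3.9
ee_pos: [0.5742, 0.3693, 0.0121]
orientation: [3.141, 0.0, -1.445]
force: [0.2, 0.3, 0.4]
finger_gap: 0.0698
finger_force: 0.0
shift [0.0018 0.0041 0.0121] turn -0.007 | t 3.9 ee [0.5742 0.3693 0.0121] yaw -82.8 rp [3.141 0.   ] F [0.2 0.3 0.4] gap 0.0698 q [ 0.86  0.33  0.01 -0.   -1.25 -0.74]
```

```bash
echo '[[0.07,0.002,0.004,0.004,0],[0.07,0.002,0.004,0.007,0],[0.07,0.002,0.004,0.007,0],[0.07,0.002,0.004,0.007,0]]' | python3 drive.py
python3 go.py 0.5703 0.367 0.0 -82.4
```

```text
time: 4.23
ee_pos: [0.5703, 0.3667, 0.0051]
orientation: [3.141, -0.0, -1.445]
force: [-0.3, 0.5, 0.4]
finger_gap: 0.0699
finger_force: 0.0
shift [-0.0003 -0.      0.0051] turn -0.007 | t 4.23 ee [0.5703 0.3667 0.0051] yaw -82.8 rp [ 3.141 -0.   ] F [-0.3  0.5  0.4] gap 0.0699 q [ 0.87  0.33 -0.01 -0.   -1.24 -0.74]
```

```bash
echo '[[0.07,0,0,0.004,-0.007],[0.07,0,0,0.004,-0.007],[0.04,0,0,0.004,-0.007],[0.04,0,0,0.004,-0.007],[0.04,0,0,0.004,-0.007]]' | python3 drive.py
echo '[[0.04,0,0,0,0],[0.04,0,0,0,0],[0.04,0,0,0,0],[0.04,0,0,0,0]]' | python3 drive.py
python3 go.py 0.5703 0.367 0.0 -82.4
```

```text
time: 4.65
ee_pos: [0.5707, 0.367, 0.0016]
orientation: [-3.141, 0.0, -1.438]
force: [-0.0, 0.2, 0.6]
finger_gap: 0.0581
finger_force: 66.5
time: 4.98
ee_pos: [0.5707, 0.367, 0.0016]
orientation: [-3.141, 0.0, -1.438]
force: [-0.3, 0.7, 2.0]
finger_gap: 0.058
finger_force: 66.6
shift [-0.      0.0004  0.0016] turn 0.0 | t 4.98 ee [0.5707 0.367  0.0016] yaw -82.4 rp [-3.141  0.   ] F [-0.3  0.7  2. ] gap 0.058 q [ 0.87  0.33 -0.01 -0.   -1.23 -0.73]
```

```bash
echo '[[0.04,0,0,-0.01,0],[0.04,0,0,-0.04,0],[0.04,0,0,-0.08,0],[0.04,0,0,-0.12,0],[0.04,0,0,-0.14,0]]' | python3 drive.py
echo '[[0.04,0,0,0,0.12],[0.04,0,0,0,0.24],[0.04,0,0,0,0.36],[0.04,0,0,0,0.48],[0.04,0,0,0,0.6]]' | python3 drive.py
python3 go.py 0.5017 0.1467 0.14 -165.6
```

```text
time: 5.4
ee_pos: [0.5719, 0.3672, 0.1479]
orientation: [-3.136, 0.003, -1.438]
force: [0.1, -0.2, 1.2]
finger_gap: 0.0585
finger_force: 66.3
time: 5.82
ee_pos: [0.5702, 0.3666, 0.1412]
orientation: [3.141, -0.001, -2.044]
force: [-0.2, -1.0, -2.2]
finger_gap: 0.0579
finger_force: 66.2
shift [ 0.2269 -0.0392  0.0014] turn 0.846 | t 5.82 ee [0.5702 0.3666 0.1412] yaw -117.1 rp [ 3.141e+00 -1.000e-03] F [-0.2 -1.  -2.2] gap 0.0579 q [ 0.87  0.25  0.16 -0.   -1.48 -1.34]
```

```bash
echo '[[0.04,0.04,-0.007,0,0.12],[0.04,0.08,-0.014,0,0.24],[0.04,0.12,-0.02,0,0.36],[0.04,0.16,-0.027,0,0.48],[0.04,0.19,-0.033,0,0.6]]' | python3 drive.py | head -2
python3 go.py 0.5017 0.1467 0.14 -165.6
```

```text
time: 6.23
ee_pos: [0.5131, 0.1797, 0.1414]
shift [ 0.0257 -0.0236  0.0014] turn 0.246 | t 6.23 ee [0.5131 0.1797 0.1414] yaw -151.5 rp [ 3.141e+00 -1.000e-03] F [ 0.5  0.1 -0. ] gap 0.0582 q [ 0.71 -0.1  -0.22 -0.   -1.46 -1.78]
```

```bash
echo '[[0.04,0.02,-0.019,0,0.12],[0.04,0.0257,-0.0236,0,0.246],[0.04,0.0257,-0.0236,0,0.246],[0.04,0.0257,-0.0236,0,0.246],[0.04,0.0257,-0.0236,0,0.246]]' | python3 drive.py | head -2
python3 go.py 0.5017 0.1467 0.14 -165.6
python3 - <<'E'
from h import *
t=Cam("top");s=Cam("side")
a=cv2.resize(t.im[150:250,190:290],None,fx=4,fy=4);b=cv2.resize(s.im[140:240,220:320],None,fx=4,fy=4)
cv2.imwrite("pics/c3.png",np.hstack([a,b]))
E
```

```text
time: 6.65
ee_pos: [0.5034, 0.1497, 0.1413]
shift [ 0.0024 -0.0025  0.0013] turn 0.01 | t 6.65 ee [0.5034 0.1497 0.1413] yaw -165.0 rp [ 3.141 -0.   ] F [-0.2 -0.  -1.4] gap 0.0581 q [ 0.67 -0.15 -0.26 -0.   -1.46 -1.98]
```

View pics/c3.png

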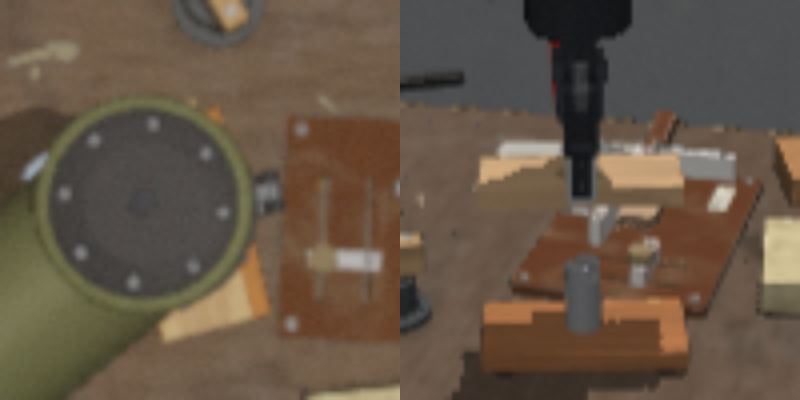

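The side view shows the blank held level, its centre at column about 145, the finger at 145 and the post at 146, all in line. I'll correct and go down.

```bash
echo '[[0.04,0.0024,-0.0025,0,0.01],[0.04,0.0024,-0.0025,0.02,0.01],[0.04,0.0024,-0.0025,0.045,0.01],[0.04,0.0024,-0.0025,0.045,0.01],[0.04,0.0024,-0.0025,0.045,0.01]]' | python3 drive.py
python3 go.py 0.5017 0.1467 0.14 -165.6
```

```text
time: 7.17
ee_pos: [0.5009, 0.1458, 0.0953]
orientation: [-3.14, -0.003, -2.893]
force: [0.6, 0.3, -0.1]
finger_gap: 0.0581
finger_force: 66.2
shift [-0.0009  0.0006 -0.0447] turn -0.003 | t 7.17 ee [0.5009 0.1458 0.0953] yaw -165.8 rp [-3.14e+00 -3.00e-03] F [ 0.6  0.3 -0.1] gap 0.0581 q [ 0.67 -0.14 -0.34 -0.   -1.38 -1.99]
```

```bash
echo '[[0.04,-0.0008,0.0006,0.005,0],[0.04,-0.0008,0.0006,0.01,0],[0.04,-0.0008,0.0006,0.015,0],[0.04,-0.0008,0.0006,0.02,0],[0.04,-0.0008,0.0006,0.02,0]]' | python3 drive.py
python3 go.py 0.5017 0.1467 0.14 -165.6
```

```text
time: 7.58
ee_pos: [0.5017, 0.1468, 0.0752]
orientation: [-3.142, -0.002, -2.894]
force: [-0.9, -0.0, -1.3]
finger_gap: 0.0581
finger_force: 66.2
shift [ 0.0002 -0.0001 -0.0648] turn -0.004 | t 7.58 ee [0.5017 0.1468 0.0752] yaw -165.8 rp [-3.142e+00 -2.000e-03] F [-0.9 -0.  -1.3] gap 0.0581 q [ 0.67 -0.13 -0.36 -0.   -1.34 -1.99]
```

```bash
echo '[[0.04,0,0,0.006,0],[0.04,0,0,0.012,0],[0.04,0,0,0.02,0],[0.04,0,0,0.028,0],[0.04,0,0,0.028,0]]' | python3 drive.py
echo '[[0.04,0,0,0.008,0],[0.04,0,0,0.016,0],[0.04,0,0,0.019,0],[0.04,0,0,0.021,0],[0.04,0,0,0.021,0]]' | python3 drive.py
python3 go.py 0.5017 0.1467 0.14 -165.6
```

```text
time: 8.0
ee_pos: [0.5012, 0.1466, 0.0458]
orientation: [-3.141, -0.003, -2.894]
force: [-0.3, 0.3, -2.5]
finger_gap: 0.0584
finger_force: 66.1
time: 8.42
ee_pos: [0.502, 0.1468, 0.0267]
orientation: [-3.141, -0.001, -2.894]
force: [0.7, 0.4, -1.0]
finger_gap: 0.0584
finger_force: 66.2
shift [ 4.000e-04 -1.000e-04 -1.133e-01] turn -0.004 | t 8.42 ee [0.502  0.1468 0.0267] yaw -165.8 rp [-3.141e+00 -1.000e-03] F [ 0.7  0.4 -1. ] gap 0.0584 q [ 0.67 -0.09 -0.42 -0.   -1.24 -1.99]
```

```bash
echo '[[0.04,0,0,0.0015,0],[0.04,0,0,0.0025,0],[0.04,0,0,0.0025,0]]' | python3 drive.py
python3 go.py 0.5017 0.1467 0.14 -165.6
```

```text
time: 8.67
ee_pos: [0.5023, 0.1471, 0.0248]
orientation: [3.141, 0.0, -2.894]
force: [0.3, 0.3, -2.0]
finger_gap: 0.058
finger_force: 66.2
shift [ 0.0007 -0.0002 -0.1152] turn -0.004 | t 8.67 ee [0.5023 0.1471 0.0248] yaw -165.8 rp [3.141 0.   ] F [ 0.3  0.3 -2. ] gap 0.058 q [ 0.67 -0.09 -0.42 -0.   -1.24 -1.99]
```

```bash
echo '[[0.04,0,0,0.0015,0],[0.04,0,0,0.0015,0],[0.075,0,0,0.0015,0],[0.075,0,0,0.0015,0],[0.075,0,0,0.0015,0]]' | python3 drive.py
echo '[[0.075,0,0,0,0],[0.075,0,0,-0.03,0],[0.075,0,0,-0.07,0],[0.075,0,0,-0.11,0],[0.075,0,0,-0.13,0]]' | python3 drive.py
python3 go.py 0.43 0.3905 0.1 -90
```

```text
time: 9.08
ee_pos: [0.5024, 0.147, 0.0235]
orientation: [3.142, 0.0, -2.894]
force: [-0.6, -0.2, 0.3]
finger_gap: 0.0749
finger_force: 0.0
time: 9.5
ee_pos: [0.5038, 0.1472, 0.1591]
orientation: [3.141, 0.007, -2.894]
force: [-0.1, 0.3, 1.0]
finger_gap: 0.0746
finger_force: 0.0
shift [0.0123 0.2539 0.0592] turn -1.323 | t 9.5 ee [0.5038 0.1472 0.1591] yaw -165.8 rp [3.141 0.007] F [-0.1  0.3  1. ] gap 0.0746 q [ 0.67 -0.16 -0.24  0.   -1.49 -1.99]
```

```bash
echo '[[0.06,0.002,0.04,0,0],[0.06,0.004,0.08,0,0],[0.06,0.006,0.12,0,0],[0.06,0.008,0.16,0,0],[0.06,0.01,0.2,0,0]]' | python3 drive.py | head -2
python3 go.py 0.43 0.3905 0.1 -90
python3 - <<'E'
from m import *
t=Cam("top");s=Cam("side")
o,h=big(mask(t.im,"base",(210,165,266,245)));print("base",rect(t,o,.022))
os,hs=big(mask(s.im,"ply",(225,190,310,236)))
cv2.imwrite("pics/d.png",np.hstack([cv2.resize(t.im[155:255,190:290],None,fx=4,fy=4),cv2.resize(s.im[160:260,220:320],None,fx=4,fy=4)]))
q=cv2.approxPolyDP(cv2.convexHull(os.astype(np.float32)),2,True)[:,0];print(q.tolist(),np.round(s.plane(q,.038),4).tolist())
E
```

```text
time: 9.92
ee_pos: [0.4427, 0.3401, 0.1537]
shift [-0.      0.0519  0.0537] turn -1.323 | t 9.92 ee [0.4427 0.3401 0.1537] yaw -165.8 rp [3.141e+00 1.000e-03] F [1.2 0.5 0.6] gap 0.0601 q [ 1.01 -0.07 -0.16 -0.   -1.47 -2.34]
base (array([501.9, 146.1]), 160.4, 83.0, 14.4)
[[266.0, 221.0], [242.0, 222.0], [241.0, 217.0], [242.0, 213.0], [260.0, 213.0]] [[0.4942, 0.1779, 0.038], [0.5643, 0.1993, 0.038], [0.576, 0.1703, 0.038], [0.5801, 0.1448, 0.038], [0.5243, 0.1328, 0.038]]
```

View pics/d.png

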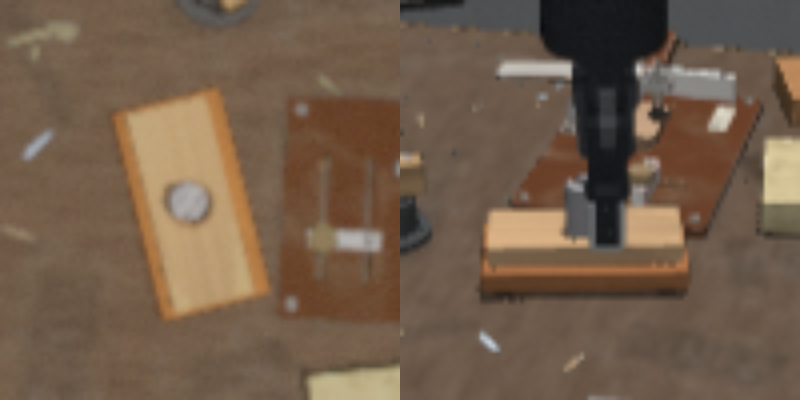

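The blank lies flat on the base around the post: top-view centre is about (237,206), square with the board, and the side view shows it level. Next is the plate.

```bash
echo '[[0.06,0,0.025,0,-0.12],[0.06,0,0.052,0,-0.24],[0.06,0,0.052,0,-0.36],[0.06,0,0.052,0,-0.48],[0.06,0,0.052,0,-0.6]]' | python3 drive.py | head -2
echo '[[0.06,0,0,0.02,-0.12],[0.06,0,0,0.04,-0.24],[0.06,0,0,0.06,-0.36],[0.06,0,0,0.08,-0.48],[0.06,0,0,0.1,-0.6]]' | python3 drive.py | head -2
echo '[[0.06,0,0,0,-0.12],[0.06,0,0,0,-0.12],[0.06,0,0,0,-0.12]]' | python3 drive.py | head -2
python3 go.py 0.4298 0.3905 0.0 -90
```

```text
time: 10.43
ee_pos: [0.4307, 0.389, 0.1531]
time: 10.85
ee_pos: [0.431, 0.3885, 0.0525]
time: 11.1
ee_pos: [0.4312, 0.3888, 0.0538]
shift [-0.0017  0.0014  0.0538] turn -0.007 | t 11.1 ee [0.4312 0.3888 0.0538] yaw -90.4 rp [-3.141  0.   ] F [0.5 0.7 0.1] gap 0.0599 q [ 1.08  0.04 -0.24  0.   -1.29 -1.09]
```

```bash
echo '[[0.06,-0.0017,0.0014,0.015,0],[0.06,-0.0017,0.0014,0.03,0],[0.06,-0.0017,0.0014,0.04,0],[0.06,-0.0017,0.0014,0.046,0],[0.06,-0.0017,0.0014,0.046,0]]' | python3 drive.py | head -2
echo '[[0.06,0,0,0.005,0],[0.06,0,0,0.006,0],[0.06,0,0,0.007,0],[0.06,0,0,0.007,0]]' | python3 drive.py 
python3 go.py 0.4298 0.3905 0.0 -90
```

```text
time: 11.52
ee_pos: [0.4291, 0.39, 0.0063]
time: 11.85
ee_pos: [0.4295, 0.3907, 0.0006]
orientation: [-3.141, 0.0, -1.574]
force: [-0.3, -0.2, -0.2]
finger_gap: 0.0597
finger_force: 0.0
shift [ 0.0002 -0.0003  0.0006] turn -0.003 | t 11.85 ee [0.4295 0.3907 0.0006] yaw -90.2 rp [-3.141  0.   ] F [-0.3 -0.2 -0.2] gap 0.0597 q [ 1.08  0.09 -0.29 -0.   -1.19 -1.09]
```

```bash
echo '[[0.03,0,0,0,0],[0.03,0,0,0,0],[0.03,0,0,0,0],[0.03,0,0,0,0],[0.03,0,0,0,0]]' | python3 drive.py 
echo '[[0.03,0,0,-0.01,0],[0.03,0,0,-0.05,0],[0.03,0,0,-0.09,0],[0.03,0,0,-0.13,0],[0.03,0,0,-0.15,0]]' | python3 drive.py 
python3 go.py 0.502 0.147 0.15 -165.6
```

```text
time: 12.27
ee_pos: [0.43, 0.391, 0.0016]
orientation: [-3.14, 0.001, -1.574]
force: [-1.3, -1.7, 6.1]
finger_gap: 0.048
finger_force: 63.2
time: 12.68
ee_pos: [0.4301, 0.3912, 0.1556]
orientation: [-3.138, 0.004, -1.574]
force: [0.9, 1.0, -4.0]
finger_gap: 0.0482
finger_force: 64.5
shift [ 0.244  -0.0726  0.0048] turn 1.317 | t 12.68 ee [0.4301 0.3912 0.1556] yaw -90.2 rp [-3.138  0.004] F [ 0.9  1.  -4. ] gap 0.0482 q [ 1.08 -0.01 -0.1   0.   -1.47 -1.09]
```

```bash
echo '[[0.03,0.038,-0.011,0,0.12],[0.03,0.076,-0.022,0,0.24],[0.03,0.114,-0.033,0,0.36],[0.03,0.152,-0.044,0,0.48],[0.03,0.19,-0.055,0,0.6]]' | python3 drive.py | head -2
python3 go.py 0.502 0.147 0.15 -165.6
```

```text
time: 13.1
ee_pos: [0.4829, 0.1986, 0.1492]
shift [ 0.0314 -0.0452 -0.0008] turn 0.711 | t 13.1 ee [0.4829 0.1986 0.1492] yaw -124.9 rp [ 3.14e+00 -2.00e-03] F [ 1.7  1.2 -4. ] gap 0.0482 q [ 0.77 -0.16 -0.26 -0.   -1.48 -1.38]
```

```bash
echo '[[0.03,0.02,-0.03,0,0.12],[0.03,0.0314,-0.0452,0,0.24],[0.03,0.0314,-0.0452,0,0.36],[0.03,0.0314,-0.0452,0,0.48],[0.03,0.0314,-0.0452,0,0.6]]' | python3 drive.py | head -2
echo '[[0.03,0,0,0,0.111],[0.03,0,0,0.01,0.111],[0.03,0,0,0.01,0.111],[0.03,0,0,0.01,0.111]]' | python3 drive.py | head -2
python3 go.py 0.502 0.147 0.15 -165.6
python3 - <<'E'
from h import *
t=Cam("top");s=Cam("side")
cv2.imwrite("pics/e.png",cv2.resize(s.im[150:240,220:310],None,fx=6,fy=6))
E
```

```text
time: 13.52
ee_pos: [0.5024, 0.1482, 0.149]
time: 13.85
ee_pos: [0.5022, 0.1486, 0.1385]
shift [ 0.0006 -0.0015 -0.0115] turn 0.009 | t 13.85 ee [0.5022 0.1486 0.1385] yaw -165.1 rp [-3.141e+00 -3.000e-03] F [ 0.2 -0.2 -4.3] gap 0.0479 q [ 0.67 -0.15 -0.27 -0.   -1.46 -1.98]
```

View pics/e.png

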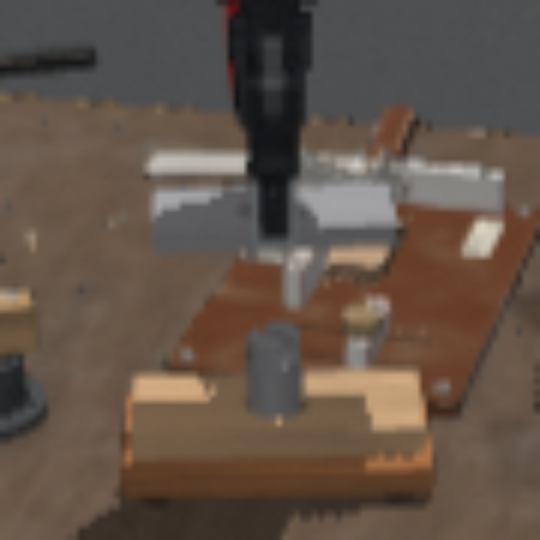

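The side view shows the plate level, its centre at about column 266 and the post at 266, in line. I'll lower it.

```bash
echo '[[0.03,0.0006,-0.0015,0.02,0.009],[0.03,0.0006,-0.0015,0.04,0.009],[0.03,0.0006,-0.0015,0.05,0.009],[0.03,0.0006,-0.0015,0.05,0.009],[0.03,0.0006,-0.0015,0.05,0.009]]' | python3 drive.py | head -2
echo '[[0.03,0,0,0.006,0],[0.03,0,0,0.012,0],[0.03,0,0,0.015,0],[0.03,0,0,0.015,0]]' | python3 drive.py
python3 go.py 0.502 0.147 0.041 -165.6
```

```text
time: 14.37
ee_pos: [0.5031, 0.1471, 0.0905]
time: 14.7
ee_pos: [0.5026, 0.1472, 0.0745]
orientation: [3.142, -0.001, -2.894]
force: [-0.1, 1.0, -5.7]
finger_gap: 0.048
finger_force: 64.4
shift [ 0.0006 -0.      0.0335] turn -0.004 | t 14.7 ee [0.5026 0.1472 0.0745] yaw -165.8 rp [ 3.142e+00 -1.000e-03] F [-0.1  1.  -5.7] gap 0.048 q [ 0.67 -0.13 -0.36 -0.   -1.34 -1.99]
```

```bash
echo '[[0.03,0.0005,0,0.008,0],[0.03,0.0005,0,0.016,0],[0.03,0.0005,0,0.024,0],[0.03,0.0005,0,0.03,0],[0.03,0.0005,0,0.03,0]]' | python3 drive.py | head -2
echo '[[0.03,0,0,0.002,0],[0.03,0,0,0.003,0],[0.03,0,0,0.003,0]]' | python3 drive.py
python3 go.py 0.502 0.147 0.041 -165.6
```

```text
time: 15.12
ee_pos: [0.5015, 0.1467, 0.043]
time: 15.37
ee_pos: [0.5026, 0.1472, 0.0424]
orientation: [3.141, 0.0, -2.894]
force: [-0.1, -0.4, -5.4]
finger_gap: 0.048
finger_force: 64.4
shift [ 0.0006 -0.0001  0.0014] turn -0.003 | t 15.37 ee [0.5026 0.1472 0.0424] yaw -165.8 rp [3.141 0.   ] F [-0.1 -0.4 -5.4] gap 0.048 q [ 0.67 -0.1  -0.4  -0.   -1.27 -1.99]
```

```bash
echo '[[0.03,0,0,0.0015,0],[0.03,0,0,0.0025,0],[0.03,0,0,0.0025,0],[0.03,0,0,0.0025,0]]' | python3 drive.py
python3 go.py 0.502 0.147 0.041 -165.6
```

```text
time: 15.7
ee_pos: [0.5026, 0.1472, 0.0399]
orientation: [3.141, 0.0, -2.894]
force: [-0.3, -0.8, -5.1]
finger_gap: 0.0477
finger_force: 64.4
shift [ 0.0006 -0.     -0.0011] turn -0.004 | t 15.7 ee [0.5026 0.1472 0.0399] yaw -165.8 rp [3.141 0.   ] F [-0.3 -0.8 -5.1] gap 0.0477 q [ 0.67 -0.1  -0.41 -0.   -1.27 -1.99]
```

```bash
echo '[[0.03,0,0,0.001,0],[0.03,0,0,0.0015,0],[0.03,0,0,0.0015,0],[0.03,0,0,0.0015,0]]' | python3 drive.py
python3 go.py 0.502 0.147 0.041 -165.6
```

```text
time: 16.03
ee_pos: [0.5026, 0.1472, 0.0397]
orientation: [-3.141, 0.0, -2.893]
force: [-5.2, -0.5, 4.3]
finger_gap: 0.0481
finger_force: 65.3
shift [ 0.0007 -0.     -0.0013] turn -0.003 | t 16.03 ee [0.5026 0.1472 0.0397] yaw -165.8 rp [-3.141  0.   ] F [-5.2 -0.5  4.3] gap 0.0481 q [ 0.67 -0.1  -0.41  0.   -1.27 -1.99]
```

```bash
echo '[[0.065,0,0,-0.001,0],[0.065,0,0,-0.001,0],[0.065,0,0,-0.001,0],[0.065,0,0,-0.001,0],[0.065,0,0,-0.001,0]]' | python3 drive.py
echo '[[0.065,0,0,-0.03,0],[0.065,0,0,-0.07,0],[0.065,0,0,-0.11,-0.1],[0.065,0,0,-0.15,-0.2],[0.065,0,0,-0.17,-0.3]]' | python3 drive.py
python3 - <<'E'
from m import *
t=Cam("top");s=Cam("side")
d=np.load("i0.npz");t.im=d["t"];s.im=d["s"]
o,_=big(mask(t.im,"bar",(232,135,258,162)));r=cv2.minAreaRect(o.astype(np.float32));print("bar px",r,t.plane(r[0],.068))
g=t.im[133:166,228:264].astype(int);m=((g[:,:,2]-g[:,:,0]<12)).astype(np.uint8)*255
o,_=big(m);o=cv2.convexHull(o.astype(np.float32))[:,0]+[228,133];P=t.plane(o,.008)[:,:2]*1000
print("flange",cv2.minEnclosingCircle(P.astype(np.float32)),cv2.fitEllipse(P.astype(np.float32)))
b=s.im.astype(int);mb=(b[:,:,2]-b[:,:,0]>25)&(b[:,:,2]>95)
for y in range(195,214): print(y,np.nonzero(mb[y,200:232])[0]+200)
c=t.plane(r[0],.068)[0];a=np.radians(29.5);u=np.array([np.cos(a),np.sin(a),0]);v=np.array([-u[1],u[0],0])
print(s.proj([c+i*.032*u+j*.01*v for i in(1,-1)for j in(1,-1)]).round(1),s.proj([c,c-[0,0,.068]]).round(1))
E
python3 go.py 0.67 0.127 0.12 30.9
```

```text
time: 16.45
ee_pos: [0.5027, 0.1472, 0.0395]
orientation: [3.141, 0.0, -2.894]
force: [0.2, 0.7, 0.3]
finger_gap: 0.0653
finger_force: 0.0
time: 16.87
ee_pos: [0.504, 0.1472, 0.2154]
orientation: [-3.14, 0.007, -2.589]
force: [0.7, 1.0, 0.1]
finger_gap: 0.065
finger_force: 0.0
bar px ((243.80880737304688, 146.51467895507812), (20.579830169677734, 6.002450466156006), 59.03623962402344) [[0.67159993 0.12685294 0.068     ]]
flange ((671.5367431640625, 126.96227264404297), 34.229469299316406) ((671.36669921875, 126.8172607421875), (65.82059478759766, 68.22272491455078), 32.27685546875)
195 [203 204 205 206 207 208 209 211 212 213 216 217 218 219 220 221 222 223
 224 225 226 227 228 229 230 231]
196 [203 204 205 206 207 208 209 210 211 212 213 214 215 216 217 218 219 220
 221 222 223 224 225 226 227 228 229 230 231]
197 [202 203 204 205 206 207 208 209 210 211 212 213 214 215 216 217 218 219
 220 221 223 224 225 226 227 228 229 230 231]
198 [201 202 203 204 205 206 207 211 212 213 214 216 217 218 219 220 223 224
 226 227 228 229 230 231]
199 [201 202 203 204 205 206 211 212 213 214 215 21
[... 604 characters left out ...]
223
 224 225 231]
207 [204 205 207 208 209 210 211 212 213 214 215 216 217 218 219 220 221 222
 223 224 225 231]
208 [204 205 207 208 209 210 211 212 213 214 215 216 217 218 219 224 225 230
 231]
209 [203 204 205 207 208 209 210 211 212 225 226 227 228 229 230 231]
210 [202 203 204 205 206 207 224 230 231]
211 [202 203 204 205 206 230 231]
212 [201 202 203 204 205 206 207 208 227 228 229 230 231]
213 [204 205 206 207 230 231]
[[206.7 202.1]
 [205.7 199.4]
 [226.4 199.3]
 [225.2 196.7]] [[216.  199.4]
 [217.5 217.7]]
shift [-0.1295 -0.1043  0.0961] turn -3.13 | t 16.97 ee [0.5044 0.1477 0.2149] yaw -148.4 rp [-3.141  0.009] F [ 0.4  0.5 -0.1] gap 0.0649 q [ 0.67 -0.17 -0.14  0.   -1.59 -1.69]
```

```bash
echo '[[0.05,-0.03,-0.024,0,0],[0.05,-0.06,-0.048,0,0],[0.05,-0.09,-0.072,0,0],[0.05,-0.12,-0.096,0,0],[0.05,-0.1295,-0.1043,0,0]]' | python3 drive.py | head -2
echo '[[0.05,0,0,0,-0.125],[0.05,0,0,0,-0.25],[0.05,0,0,0,-0.375],[0.05,0,0,0,-0.5],[0.05,0,0,0,-0.625]]' | python3 drive.py | head -2
echo '[[0.05,0,0,0,-0.125],[0.05,0,0,0,-0.25],[0.05,0,0,0,-0.375],[0.05,0,0,0,-0.5],[0.05,0,0,0,-0.625]]' | python3 drive.py | head -2
echo '[[0.05,0,0,0,-0.125],[0.05,0,0,0,-0.25],[0.05,0,0,0,-0.375],[0.05,0,0,0,-0.5],[0.05,0,0,0,-0.625]]' | python3 drive.py | head -2
echo '[[0.05,0,0,0,-0.125],[0.05,0,0,0,-0.25],[0.05,0,0,0,-0.375],[0.05,0,0,0,-0.5],[0.05,0,0,0,-0.625]]' | python3 drive.py | head -2
echo '[[0.05,0,0,0,-0.125],[0.05,0,0,0,-0.25],[0.05,0,0,0,-0.375],[0.05,0,0,0,-0.5],[0.05,0,0,0,-0.625]]' | python3 drive.py | head -2
python3 go.py 0.6715 0.127 0.055 30.9
python3 - <<'E'
from m import *
t=Cam("top");s=Cam("side")
cv2.imwrite("pics/f.png",np.hstack([cv2.resize(t.im[160:250,192:282],None,fx=4.4,fy=4.4,interpolation=cv2.INTER_CUBIC),cv2.resize(s.im[175:240,230:295],(396,396),interpolation=cv2.INTER_CUBIC)]))
o,_=big(mask(t.im,"base",(210,165,266,245)));print("base",rect(t,o,.022))
E
```

```text
time: 17.38
ee_pos: [0.6701, 0.1243, 0.2049]
time: 17.8
ee_pos: [0.6673, 0.1255, 0.208]
time: 18.22
ee_pos: [0.6672, 0.1256, 0.2081]
time: 18.63
ee_pos: [0.6672, 0.1256, 0.2081]
time: 19.05
ee_pos: [0.6672, 0.1255, 0.2081]
time: 19.47
ee_pos: [0.6673, 0.1255, 0.2081]
shift [0.0046 0.001  0.1531] turn -0.003 | t 19.47 ee [0.6673 0.1255 0.2081] yaw 30.7 rp [-3.141e+00  1.000e-03] F [ 0.  -0.5  0.3] gap 0.0501 q [ 0.48  0.25  0.28 -0.   -1.6   1.63]
base (array([501.7, 146.2]), 159.6, 82.8, 14.4)
```

View pics/f.png

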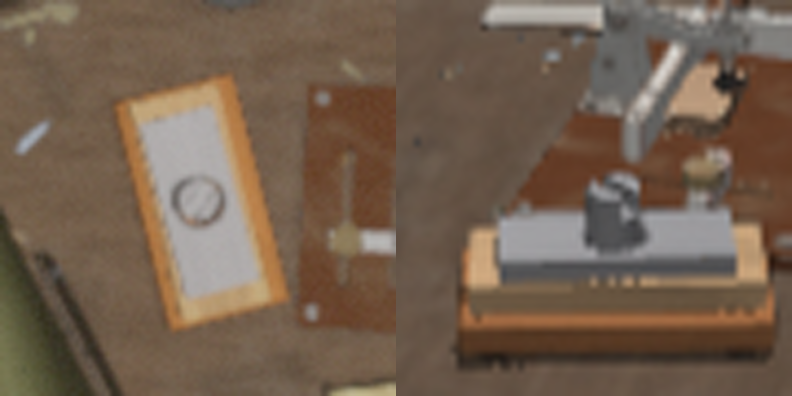

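Top and side views show the plate flat on the blank, centred at about (237,206) and square. The slot runs lower-left to upper-right on the post top. Now I'll grip the bar.

```bash
echo '[[0.05,0.0046,0.001,0.04,0],[0.05,0.0046,0.001,0.08,0],[0.05,0.0046,0.001,0.11,0],[0.05,0.0046,0.001,0.13,0],[0.05,0.0046,0.001,0.13,0]]' | python3 drive.py
echo '[[0.05,0,0,0,0],[0.05,0,0,0,0]]' | python3 drive.py
python3 go.py 0.6715 0.127 0.043 30.9
```

```text
time: 19.98
ee_pos: [0.6686, 0.1262, 0.072]
orientation: [-3.139, 0.01, 0.526]
force: [-0.8, -0.7, -1.7]
finger_gap: 0.0496
finger_force: 0.0
time: 20.15
ee_pos: [0.6729, 0.1271, 0.0815]
orientation: [3.14, -0.003, 0.53]
force: [0.4, -0.7, 0.7]
finger_gap: 0.0502
finger_force: 0.0
shift [-0.0014 -0.0006  0.0385] turn -0.01 | t 20.15 ee [0.6729 0.1271 0.0815] yaw 30.3 rp [ 3.14e+00 -3.00e-03] F [ 0.4 -0.7  0.7] gap 0.0502 q [ 0.48  0.29  0.09  0.   -1.37  1.62]
```

```bash
echo '[[0.05,-0.001,-0.0006,0.012,-0.01],[0.05,-0.001,-0.0006,0.024,-0.01],[0.05,-0.001,-0.0006,0.034,-0.01],[0.05,-0.001,-0.0006,0.036,-0.01],[0.05,-0.001,-0.0006,0.036,-0.01]]' | python3 drive.py
python3 go.py 0.6715 0.127 0.043 30.9
echo '[[0.01,0,0,0,0],[0.01,0,0,0,0],[0.01,0,0,0,0],[0.01,0,0,0,0],[0.01,0,0,0,0]]' | python3 drive.py
echo '[[0.01,0,0,0,0],[0.01,0,0,0,0]]' | python3 drive.py
python3 go.py 0.6715 0.127 0.043 30.9
```

```text
time: 20.57
ee_pos: [0.6699, 0.1268, 0.0417]
orientation: [-3.141, 0.002, 0.541]
force: [0.1, -0.2, 0.2]
finger_gap: 0.0498
finger_force: 0.0
shift [ 0.0014  0.0006 -0.0013] turn 0.002 | t 20.57 ee [0.6699 0.1268 0.0417] yaw 31.0 rp [-3.141e+00  2.000e-03] F [ 0.1 -0.2  0.2] gap 0.0498 q [ 0.48  0.31  0.04 -0.   -1.31  1.63]
time: 20.98
ee_pos: [0.6714, 0.127, 0.0443]
orientation: [3.141, -0.002, 0.541]
force: [1.4, -0.8, 2.9]
finger_gap: 0.0187
finger_force: 63.1
time: 21.15
ee_pos: [0.6714, 0.1269, 0.0443]
orientation: [3.141, -0.002, 0.541]
force: [2.4, -0.8, 3.8]
finger_gap: 0.0189
finger_force: 63.4
shift [0.0001 0.     0.0013] turn 0.002 | t 21.15 ee [0.6714 0.1269 0.0443] yaw 31.0 rp [ 3.141e+00 -2.000e-03] F [ 2.4 -0.8  3.8] gap 0.0189 q [ 0.48  0.31  0.04  0.   -1.31  1.63]
```

```bash
echo '[[0.01,0,0,-0.01,0],[0.01,0,0,-0.04,0],[0.01,0,0,-0.08,0],[0.01,0,0,-0.11,0],[0.01,0,0,-0.11,0]]' | python3 drive.py
python3 go.py 0.502 0.147 0.15 -30
```

```text
time: 21.57
ee_pos: [0.6729, 0.1276, 0.1615]
orientation: [3.139, -0.01, 0.542]
force: [0.9, -0.5, -2.3]
finger_gap: 0.0187
finger_force: 62.4
shift [-0.1365 -0.1048  0.01  ] turn 1.065 | t 21.57 ee [0.6729 0.1276 0.1615] yaw 31.0 rp [ 3.139 -0.01 ] F [ 0.9 -0.5 -2.3] gap 0.0187 q [ 0.48  0.26  0.2   0.   -1.5   1.63]
```

```bash
echo '[[0.01,-0.032,-0.024,0,0.12],[0.01,-0.064,-0.048,0,0.24],[0.01,-0.096,-0.072,0,0.36],[0.01,-0.128,-0.096,0,0.48],[0.01,-0.136,-0.104,0,0.6]]' | python3 drive.py | head -2
echo '[[0.01,0,0,0,0.12],[0.01,0,0,0,0.24],[0.01,0,0,0,0.36],[0.01,0,0,0,0.46],[0.01,0,0,0,0.46]]' | python3 drive.py
python3 go.py 0.502 0.147 0.125 -30
```

```text
time: 21.98
ee_pos: [0.4951, 0.146, 0.151]
time: 22.4
ee_pos: [0.4992, 0.1462, 0.1516]
orientation: [3.14, 0.003, -0.522]
force: [-0.0, 0.7, -5.4]
finger_gap: 0.0189
finger_force: 62.1
shift [ 0.0021 -0.0021  0.0266] turn 0.002 | t 22.4 ee [0.4992 0.1462 0.1516] yaw -29.9 rp [3.14e+00 3.00e-03] F [-0.   0.7 -5.4] gap 0.0189 q [ 0.67 -0.17 -0.26 -0.   -1.48  0.38]
```

```bash
echo '[[0.01,0.002,-0.002,0.01,0],[0.01,0.002,-0.002,0.02,0],[0.01,0.002,-0.002,0.024,0],[0.01,0.002,-0.002,0.024,0],[0.01,0.002,-0.002,0.024,0]]' | python3 drive.py
python3 go.py 0.502 0.147 0.118 -30
python3 - <<'E'
from h import *
s=Cam("side")
cv2.imwrite("pics/g.png",cv2.resize(s.im[150:240,220:310],None,fx=6,fy=6))
E
```

```text
time: 22.82
ee_pos: [0.503, 0.1466, 0.1284]
orientation: [3.14, 0.001, -0.518]
force: [1.5, -0.3, -4.5]
finger_gap: 0.0188
finger_force: 62.0
shift [-0.001   0.0001  0.0104] turn 0.006 | t 22.82 ee [0.503  0.1466 0.1284] yaw -29.7 rp [3.14e+00 1.00e-03] F [ 1.5 -0.3 -4.5] gap 0.0188 q [ 0.67 -0.15 -0.29 -0.   -1.44  0.38]
```

View pics/g.png

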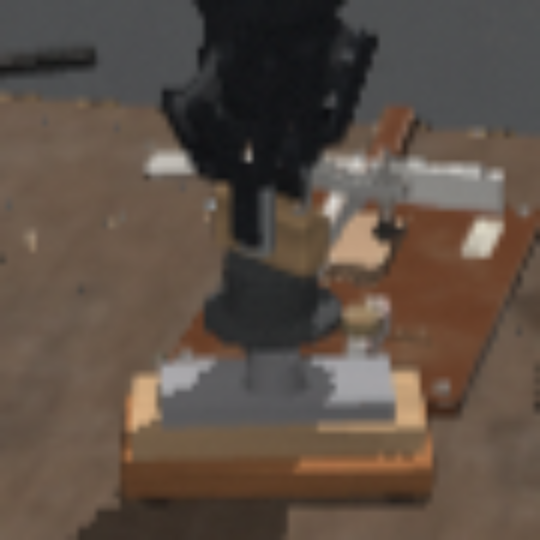

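The side view shows the cap level over the post, flange centre at about column 265.5 and post at 265.7. I'll lower it carefully.

```bash
echo '[[0.01,-0.0008,0,0.004,0],[0.01,-0.0008,0,0.008,0],[0.01,-0.0008,0,0.012,0],[0.01,-0.0008,0,0.014,0],[0.01,-0.0008,0,0.014,0]]' | python3 drive.py
python3 go.py 0.502 0.147 0.1043 -30
```

```text
time: 23.28
ee_pos: [0.5022, 0.1471, 0.1144]
orientation: [3.141, 0.001, -0.519]
force: [-0.6, 0.3, -6.2]
finger_gap: 0.0185
finger_force: 62.1
shift [-0.0001  0.0002  0.0101] turn 0.005 | t 23.28 ee [0.5022 0.1471 0.1144] yaw -29.7 rp [3.141e+00 1.000e-03] F [-0.6  0.3 -6.2] gap 0.0185 q [ 0.67 -0.15 -0.31 -0.   -1.41  0.38]
```

Threaded with no contact force. Going on towards key height (TCP 0.1043).

```bash
echo '[[0.01,0,0,0.004,0],[0.01,0,0,0.008,0],[0.01,0,0,0.01,0],[0.01,0,0,0.012,0],[0.01,0,0,0.012,0]]' | python3 drive.py
python3 go.py 0.502 0.147 0.0943 -30
```

```text
time: 23.7
ee_pos: [0.5023, 0.1471, 0.1026]
orientation: [3.141, 0.001, -0.519]
force: [-0.1, 1.0, -4.9]
finger_gap: 0.0189
finger_force: 62.2
shift [-0.0002  0.0003  0.0083] turn 0.005 | t 23.7 ee [0.5023 0.1471 0.1026] yaw -29.7 rp [3.141e+00 1.000e-03] F [-0.1  1.  -4.9] gap 0.0189 q [ 0.67 -0.14 -0.33 -0.   -1.39  0.38]
```

```bash
echo '[[0.01,0,0,0.001,0],[0.01,0,0,0.002,0],[0.01,0,0,0.003,0],[0.01,0,0,0.003,0]]' | python3 drive.py
python3 go.py 0.502 0.147 0.0943 -30
```

```text
time: 24.03
ee_pos: [0.5025, 0.1473, 0.1001]
orientation: [3.142, 0.0, -0.519]
force: [-0.3, -0.1, -5.0]
finger_gap: 0.0187
finger_force: 62.2
shift [-0.0003  0.0005  0.0058] turn 0.005 | t 24.03 ee [0.5025 0.1473 0.1001] yaw -29.7 rp [3.142 0.   ] F [-0.3 -0.1 -5. ] gap 0.0187 q [ 0.67 -0.14 -0.33 -0.   -1.38  0.38]
```

The key is already in the slot. On down to the plate.

```bash
echo '[[0.01,0,0,0.002,0],[0.01,0,0,0.004,0],[0.01,0,0,0.005,0],[0.01,0,0,0.005,0]]' | python3 drive.py
python3 go.py 0.502 0.147 0.0943 -30
echo '[[0.01,0,0,0.001,0],[0.01,0,0,0.002,0],[0.01,0,0,0.002,0]]' | python3 drive.py
python3 go.py 0.502 0.147 0.0943 -30
```

```text
time: 24.37
ee_pos: [0.5024, 0.1472, 0.0948]
orientation: [3.141, 0.0, -0.519]
force: [0.2, -0.5, -6.0]
finger_gap: 0.0189
finger_force: 62.2
shift [-0.0003  0.0003  0.0005] turn 0.005 | t 24.37 ee [0.5024 0.1472 0.0948] yaw -29.7 rp [3.141 0.   ] F [ 0.2 -0.5 -6. ] gap 0.0189 q [ 0.67 -0.14 -0.34 -0.   -1.37  0.38]
time: 24.62
ee_pos: [0.5028, 0.1472, 0.0943]
orientation: [-3.141, -0.001, -0.519]
force: [-3.3, -0.8, 1.6]
finger_gap: 0.0187
finger_force: 62.9
shift [-0.0006  0.0006  0.    ] turn 0.005 | t 24.62 ee [0.5028 0.1472 0.0943] yaw -29.7 rp [-3.141e+00 -1.000e-03] F [-3.3 -0.8  1.6] gap 0.0187 q [ 0.67 -0.14 -0.34  0.   -1.37  0.38]
```

Home at 0.0943. I'll release, retreat and check.

```bash
echo '[[0.05,0,0,-0.001,0],[0.05,0,0,-0.001,0],[0.05,0,0,-0.001,0],[0.05,0,0,-0.001,0],[0.05,0,0,-0.001,0]]' | python3 drive.py
echo '[[0.05,0,0,-0.02,0],[0.05,0,0,-0.05,0],[0.05,0,0,-0.09,0],[0.05,0,0,-0.12,0],[0.05,0,0,-0.12,0]]' | python3 drive.py
echo '[[0.05,-0.04,0,0,0],[0.05,-0.08,0,0,0],[0.05,-0.1,0.04,0,0],[0.05,-0.12,0.08,0,0],[0.05,-0.12,0.1,0,0]]' | python3 drive.py
python3 - <<'E'
from m import *
t=Cam("top");s=Cam("side")
o,_=big(mask(t.im,"bar",(228,192,252,218)));print("bar",rect(t,o,.118))
cv2.imwrite("pics/z.png",np.hstack([cv2.resize(t.im[160:250,192:282],None,fx=4.4,fy=4.4,interpolation=cv2.INTER_CUBIC),cv2.resize(s.im[165:240,225:300],(396,396),interpolation=cv2.INTER_CUBIC)]))
print(s.proj([[.502,.147,.118],[.502,.147,.05]]).round(1))
E
```

```text
time: 25.03
ee_pos: [0.5028, 0.1474, 0.0946]
orientation: [-3.141, -0.0, -0.519]
force: [0.4, 0.6, -0.1]
finger_gap: 0.0504
finger_force: 0.0
time: 25.45
ee_pos: [0.5051, 0.1476, 0.2225]
orientation: [-3.133, -0.007, -0.519]
force: [1.1, -0.3, 0.9]
finger_gap: 0.0498
finger_force: 0.0
time: 25.87
ee_pos: [0.3467, 0.1193, 0.2145]
orientation: [-3.14, -0.0, -0.516]
force: [0.6, 0.1, 0.7]
finger_gap: 0.05
finger_force: 0.0
bar (array([502.6, 137.2]), 68.7, 63.1, 0.1)
[[265.5 192.8]
 [265.8 212.5]]
```

View pics/z.png

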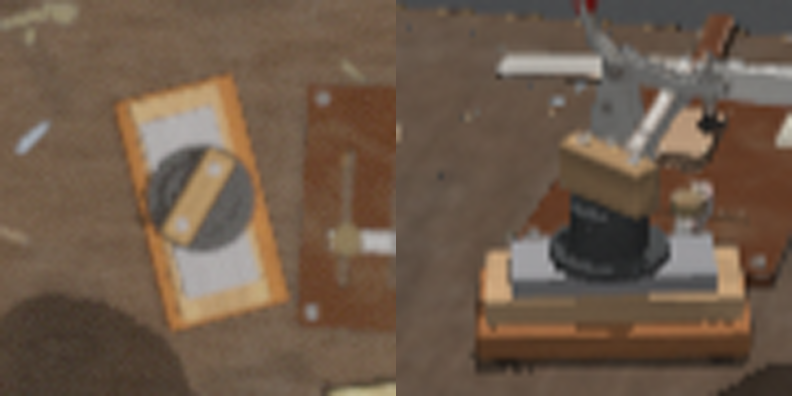

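Both views show the cap flush on the plate at (237,205), with everything stacked square and the arm clear.

```bash
echo '[[0.05,0,0,0,0],[0.05,0,0,0,0],[0.05,0,0,0,0],[0.05,0,0,0,0]]' | python3 drive.py | head -2
python3 -c "from rig import manip, viewer, hand_in, state; print(hand_in())"
```

```text
time: 26.3
ee_pos: [0.3491, 0.1202, 0.2138]
the job is handed in; nothing more can be done
None
```

The press is loaded and the job handed in at 26.3 s: blank, plate and keyed cap are on the post, with the key in the slot and the cap down on the plate; everything is released, the bystanders were left alone, and the judge's verdict wasn't shown.

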